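# Grip a bar in the chuck with the loose key crank

### The arm

A 6-joint arm with a two-finger parallel gripper is mounted at the origin on the work surface. World frame = base frame: x ahead of the robot, y to its left, z up, the work surface at z = 0. Lengths are in m, angles in rad, forces in N, time in s.
With the tool pointing down it reaches from about 0.35 to 0.85 m from the base axis. Payload 8.1 kg.
Tool frame: the origin (TCP) lies at the very end of the fingers, on their centre line; the grasp point (between the pads) lies 19 mm behind it; z points along the fingers, y is the line along which they close (so a half turn about z gives the same grasp; the last joint's range is limited). The gripper opens to 93 mm and grips with 3 to 60 N. Pads are 15 mm wide; open, the fingers measure 128 mm over their backs; the gripper's body (75 mm by 188 mm) begins 65 mm behind the grasp point.
Start: joints at [1.064, 0.13, 1.488, -0, 1.523, -0.085], TCP at [0.246, 0.547, 0.219] pointing down, gripper open.
Joint ranges: [-2.96, 2.96], [-0.89, 2.26], [0.02, 2.5], [-1.34, 4.48], [0, 2.73], [-2.66, 2.66]. Speed limits (rad/s): [2.39, 2.39, 2.79, 3.14, 3.14, 3.14].

### API

Orientations are given as a rotation vector (axis times angle).
In Python, from plant import monitor, eyes, ticket gives the robot as it stands.
- The arm moves only by the tool arm_command, never from a script. Its argument "deltas" is a list that holds one entry, the list of rows, each a list of 6 numbers: the shift along the world's x, y, z in cm, then the turn, a rotation vector about the world's x, y, z in degrees. In form: [[[tx, ty, tz, rx, ry, rz], ...]]. A call has 1 to 12 rows; each row shifts and turns the commanded pose from where the row before left it; what a row does not reach is not made up. A row lasts 1/12 s, in which the tool goes at most 41.7 mm and 7.16 degrees, less where a joint would pass 70% of its speed; a pose out of reach is approached as far as the arm can. A call is refused whole if a number of a shift passes 4.17 or a number of a turn 7.16, either way. A call with a gripper value outside its range is refused whole. "gripper" is the opening, from -1 (shut) to 1 (fully open), set as the call begins (left out, the last holds). The fingers move at their own pace and stop on an object; "squeeze" is the grip in N (left out, the last holds). Time passes only in rows, so rows that do not move let the fingers close. It gives the time, the measured TCP pose, the force, the opening and the grip force at its end, in the units of the state.
- monitor.read_state(): the state, without advancing time (a new reading comes with each control period).
- eyes.read_camera(name): name is "scene" or "side" or "wrist"; returns the picture (420x560x3 uint8, blue, green, red); there is no depth.
- eyes.camera_model(name): a dict with "fx", "fy", "cx", "cy" (pixels), "rvec" (rotation vector, rad) and "tvec" (3), from world to camera coordinates, as OpenCV has them. Camera axes: x right, y down, z forward; pixel columns grow to the right and rows downward; lengths in m; the calibration is good to about 2 mm. A picture is of the moment at which its call begins: read the wrist's pose just before it. camera_model takes no time and is no camera call; for the wrist camera it gives the pose at the moment of the call.
- ticket.close_job(): hands the job in; it is judged then, once.
The state is a dict: "t": time; "q": joint angles; "dq": joint speeds; "joint_torque": joint torques, N m; "tool_pos": TCP position; "orientation": TCP orientation; "force": force on the tool from outside, world axes, zero at the start; "wrist_torque": the same for the moment, N m; "opening": finger opening in m; "gripper_force": force on a finger pad.
Only numpy, scipy, OpenCV 4.12 (cv2) and the standard library are available. Lean on these libraries where they do the work, as an engineer would, in place of code of your own. Each camera call takes 0.05 s, during which the arm holds its last target. There are 200 camera calls.

### The job

Take the loose ball crank out of its wooden rack, find its seat by feel so that the square end goes fully home in the key hole on top of the chuck, and wind it clockwise (seen from above) until the jaws bear firmly on the bar and it will turn no further. Use light force throughout: do not lean on the key hole, and do not heave on the crank once the jaws have stopped. Never leave a key in a chuck: pull the crank out again, stand it upright back down in its rack hole and let go, without disturbing the bowl, the tray or the offcut.

Things in the scene. Friction and masses are not known exactly. Their poses are not given: they have to be found in the camera images.
- crank: Loose steel ball crank (chuck key), 0.6 kg. Origin: centre of its square end's underside; z up the shank, x along the arm to the knob. Above the origin: square end 12 x 12 mm (sides along x, y) 0-13 mm, tapering to 7 in the lowest 3, shank 18 mm diameter 13-58 with a 32 mm collar 46-52, arm 12 wide 58-69; 33 mm counterweight ball 46 mm behind the shank
- crank_tip (a point): Centre of the underside of the crank's square end (the crank's origin)
- crank_boss (a point): Where to grip the crank for lifting and seating: on the shank axis, 91 mm above the square end. The boss is a steel block 24 x 24 mm, from the arm's top (69 mm above the square end) to 102 mm; axes as the crank
- crank_knob (a point): Middle of the black upright knob, 80 mm from the shank axis along the arm, 96 mm above the square end. 22 mm diameter, from 73 to 119 mm above the square end. It spins freely on its pin, so it can be held without turning the hand while winding; axes as the crank
- head: Grey indexing head fixed to the bench, with a three-jaw chuck (160 mm diameter, 73 mm long, axis 100 mm up) and a 30 mm bar in it. Origin on the bench right under the key hole; z up, x along the spindle to the bar's free end, 171 mm away. Behind the chuck it is 160 mm high, 150 mm wide, to x = -218 mm
- keyhole (a point): Centre of the key hole's mouth on top of the chuck, 180 mm above the bench, axis upright. A 27 mm countersink narrows at 45 degrees to a 19 mm round bore; at its bottom is the socket. With the crank fully home its square end is 28 mm below this point
- socket (a point): Centre of the square socket's rim, 15 mm below the mouth: 13.2 mm wide, 16 mm deep. How it is turned is not known (its axes here do not tell; it repeats every quarter turn); out of line, the square end stands on this rim, at most 4 mm in. Turning it takes about 0.15 N m, until the jaws stop it dead
- jaw1 (a joint): Travel of the jaws in m: all three close together, 0.4 mm per radian (2.5 mm per turn) of the key, clockwise from above closes. They meet the bar and stop at 0.0032. They start at 0.0006 to 0.0019, so half a turn to one turn is needed. Winding takes about 2 N at the knob; on the stop, 3 to 6 N is firm, more is heaving and makes the square slip and jam
- rack_hole (a point): Centre of the mouth of the crank's hole in the fixed wooden rack, 52 mm above the bench: 20 mm diameter, 49 mm deep; the crank's collar rests on this face, its square end 46 mm below. In its axes the block runs 40 mm along +x, 80 mm along -x, 28 mm to either side; three tool stubs, up to 60 mm above the bench, stand 71 mm away along -x
- bowl: Bystander: round metal bowl, 104 mm across, 38 mm high; origin under its centre
- tray: Bystander: clear plastic tray 130 x 90 x 45 mm; origin under its centre
- offcut: Bystander: aluminium bar offcut standing on end, 30 mm diameter, 45 mm high; origin under its centre

How it is judged:
By the outcome, as a careful person would: the job done as asked, in the order asked, and still so for the second after the job is handed in, with the robot touching nothing.
It also fails if it takes over 72 s, if anything falls off the work surface, if the arm or the gripper's body presses on something with over 40 N, if the wrist force passes 120 N, or if a joint passes its speed limit or range.

## Working session

There is one attempt and no reset: what is moved stays moved. The work goes in short steps, Python scripts to look and compute and a tool call to move; the robot and the scene stay as the last step left them, time stands still between calls to the robot, and variables do not carry over. Pictures are saved under pics/ and viewed, at most 10 in all, crops included, and the job is handed in when it is done.

Besides the shell and the picture viewer there is one more tool, called in YAML: its name, and indented under it one key for each argument. arm_command: Moves the arm, as the interface text tells. Its arguments: {"type":"object","properties":{"deltas":{"type":"array"},"gripper":{"type":"number"},"squeeze":{"type":"number"}},"required":["deltas"]}

```bash
ls; mkdir -p pics
cat > h.py <<'E'
import numpy as np,cv2
from plant import monitor,eyes,ticket
def snap(n,f,crop=None,k=1):
    m=eyes.camera_model(n); im=eyes.read_camera(n)
    np.savez('pics/'+f+'.npz',im=im,**{a:np.array(b) for a,b in m.items()})
    cv2.imwrite('pics/'+f+'.png',im); return m,im
def load(f): return dict(np.load('pics/'+f+'.npz'))
def K(m): return np.array([[m['fx'],0,m['cx']],[0,m['fy'],m['cy']],[0,0,1.]])
def proj(m,P): return cv2.projectPoints(np.array(P,float).reshape(-1,3),np.array(m['rvec'],float),np.array(m['tvec'],float),K(m),None)[0].reshape(-1,2)
def ray(m,u,v):
    R=cv2.Rodrigues(np.array(m['rvec'],float))[0]; c=-R.T@np.array(m['tvec'],float).ravel()
    return c,R.T@np.linalg.inv(K(m))@[u,v,1.]
def atz(m,u,v,z):
    c,d=ray(m,u,v); return c+d*(z-c[2])/d[2]
def tri(*a):
    A=np.zeros((3,3));b=np.zeros(3)
    for m,u,v in a:
        c,d=ray(m,u,v);d/=np.linalg.norm(d);P=np.eye(3)-np.outer(d,d);A+=P;b+=P@c
    x=np.linalg.solve(A,b); return x,[proj(m,x)[0]-[u,v] for m,u,v in a]
E
python3 - <<'E'
from h import *
print(monitor.read_state())
for n in ('scene','side'):
    m,im=snap(n,n+'0'); print(n,{k:np.round(v,3) for k,v in m.items()})
a=load('scene0')['im'];b=load('side0')['im']
E
```

```text
pics
{'t': 0.0, 'q': array([ 1.06360299e+00,  1.31126106e-01,  1.48925995e+00,  3.56190092e-05,
        1.52297976e+00, -8.53761938e-02]), 'dq': array([-0.00160716, -0.00184313, -0.00083197, -0.00078454,  0.00052332,
        0.00048714]), 'joint_torque': array([ 3.14418918e-03, -5.59844720e+01, -4.91756380e+01,  7.69795803e-02,
        3.52169399e-02, -1.51400391e-04]), 'tool_pos': array([0.24533692, 0.54694473, 0.21761899]), 'orientation': array([-6.57574403e-01, -3.07143728e+00,  2.64713562e-03]), 'force': array([-0.11226919,  0.59986883, -0.03425808]), 'wrist_torque': array([ 0.03326375, -0.00487756, -0.03767   ]), 'gripper_force': 0.0, 'opening': 0.09264015152580288}
scene {'fx': np.float64(432.119), 'fy': np.float64(432.119), 'cx': np.float64(283.88), 'cy': np.float64(213.257), 'rvec': array([ 1.789,  2.027, -0.61 ]), 'tvec': array([ 0.085, -0.46 ,  1.464])}
side {'fx': np.float64(506.232), 'fy': np.float64(506.232), 'cx': np.float64(266.594), 'cy': np.float64(210.738), 'rvec': array([ 2.06 , -0.687,  0.39 ]), 'tvec': array([-0.492,  0.313,  1.099])}
```

View pics/scene0.png

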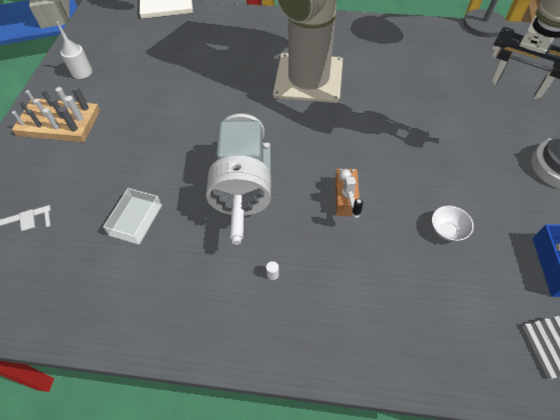

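View pics/side0.png

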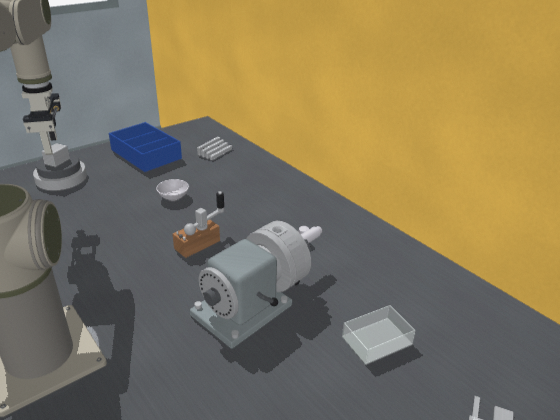

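Run:
```python
from h import *
a=load('scene0')['im'];b=load('side0')['im']
f=lambda im,x,y:cv2.resize(im[y:y+60,x:x+80],None,fx=5,fy=5,interpolation=cv2.INTER_CUBIC)
cv2.imwrite('pics/c1.png',np.vstack([np.hstack([f(a,310,160),f(a,200,150)]),np.hstack([f(b,165,188),f(b,240,210)])]))
```

```text
(no output)
```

View pics/c1.png

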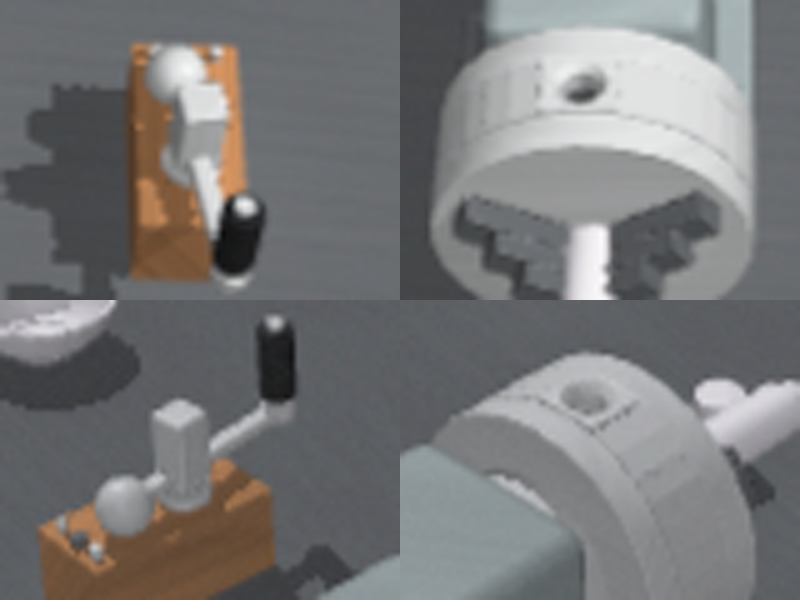

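Run:
```python
from h import *
s=load('scene0');d=load('side0')
def t(n,p,q):
    x,e=tri((s,*p),(d,*q));print(n,x.round(4),np.round(e,1).tolist())
t('bosstop',(350,180),(200.6,209.8))
t('knobtop',(358.8,200.6),(219.6,192))
t('ball',(344.8,174.2),(189.4,228.6))
t('keyhole',(236.2,166.2),(277,229))
for z,n,p in((.148-.0,'boss102+6',(350,180)),(.125,'knob',(358.8,200.6)),(.18,'key',(236.2,166.2))):
    print(n,atz(s,*p,z).round(4))
print('boss side',atz(d,200.6,209.8,.108),'knobtop side',atz(d,219.6,192,.125),'scene boss',atz(s,350,180,.108),'key side',atz(d,277,229,.18))
c=eyes.camera_model('wrist');st=monitor.read_state()
R=cv2.Rodrigues(np.array(c['rvec']))[0];cc=-R.T@c['tvec']
T=cv2.Rodrigues(st['orientation'])[0]
print('cam in tool',T.T@(cc-st['tool_pos']),'\n',(T.T@R.T).round(3),c['fx'],c['cx'],c['cy'],'\n',T.round(3))
```

```text
bosstop [0.5018 0.1494 0.1056] [[0.2, -0.2], [0.2, 0.1]]
knobtop [0.578  0.1708 0.1262] [[-0.0, 0.0], [-0.0, -0.0]]
ball [0.4558 0.1374 0.0685] [[0.0, -0.0], [0.0, 0.0]]
keyhole [ 0.5495 -0.1273  0.1777] [[0.1, -0.1], [0.1, 0.0]]
boss102+6 [0.5356 0.1453 0.148 ]
knob [0.5771 0.1709 0.125 ]
key [ 0.5516 -0.1269  0.18  ]
boss side [0.49982951 0.14712561 0.108     ] knobtop side [0.57901761 0.17244993 0.125     ] scene boss [0.50438717 0.14867299 0.108     ] key side [ 0.54732454 -0.12965453  0.18      ]
cam in tool [ 0.0749613  -0.00022899 -0.16643146] 
 [[-0.    -0.964 -0.267]
 [ 1.    -0.001  0.001]
 [-0.002 -0.267  0.964]] 371.7635628876765 272.26779565150775 203.77928057996695 
 [[-0.912  0.409 -0.001]
 [ 0.409  0.912 -0.001]
 [ 0.    -0.002 -1.   ]]
```

arm_command:
  deltas:
    - [[2.14,-3.32,0.27,0,0,3.31],[2.14,-3.32,0.27,0,0,3.31],[2.14,-3.32,0.27,0,0,3.31],[2.14,-3.32,0.27,0,0,3.31],[2.14,-3.32,0.27,0,0,3.31],[2.14,-3.32,0.27,0,0,3.31],[2.14,-3.32,0.27,0,0,3.31],[2.14,-3.32,0.27,0,0,3.31],[2.14,-3.32,0.27,0,0,3.31],[2.14,-3.32,0.27,0,0,3.31],[2.14,-3.32,0.27,0,0,3.31],[2.14,-3.32,0.27,0,0,3.31]]

```text
t: 1.1
tool_pos: [0.5029, 0.1471, 0.2509]
orientation: [0.429, -3.112, -0.0]
force: [0.4, 0.1, -0.2]
opening: 0.0929
gripper_force: 0.0
```

Run:
```python
from h import *
st=monitor.read_state();print(st['t'],st['q'].round(3),st['tool_pos'],st['orientation'],st['force'],st['wrist_torque'])
m,im=snap('wrist','w1')
cv2.imwrite('pics/w1b.png',cv2.resize(im,(800,600),interpolation=cv2.INTER_CUBIC))
for p in ([.502,.149,.108],[.578,.171,.125],[.55,-.128,.18]): print(proj(m,p)*800/560)
print(monitor.read_state()['tool_pos'])
```

```text
1.1 [ 0.187 -0.087  1.651  0.     1.579 -1.658] [0.50288796 0.14713104 0.25088719] [ 4.29385246e-01 -3.11174037e+00 -1.21328404e-04] [ 0.41903524  0.10393496 -0.23673148] [ 0.07074673 -0.0311656   0.00410511]
[[391.24760332 272.47791624]]
[[392.27795809 405.6399928 ]]
[[-225.1420955   248.26348201]]
[0.50622811 0.14125258 0.25127337]
```

View pics/w1b.png

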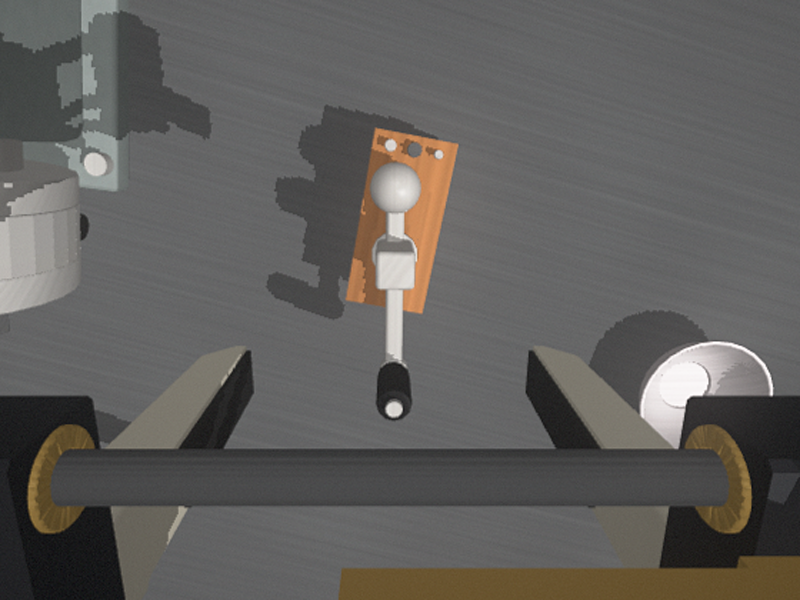

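Run:
```python
from h import *
m=load('w1');s=.7
f=lambda u,v,z:atz(m,u*s-.15,v*s-.15,z).round(4)
a=f(396,270,.108);b=f(394,409,.125);c=f(396,187,.0695);print(a,b,c)
for p,q in((a,b),(c,a),(c,b)):
    d=(q-p)[:2];print(np.linalg.norm(d),np.degrees(np.arctan2(d[1],d[0])))
r=[f(*p,.052) for p in((375,128),(458,143),(423,313),(347,300))];print(r)
d=r[3]-r[0];print('rack yaw',np.degrees(np.arctan2(d[1],d[0])))
st=monitor.read_state();T=cv2.Rodrigues(st['orientation'])[0];print(st['tool_pos'],np.degrees(np.arctan2(T[1,0],T[0,0])),T[:,2])
```

```text
[0.4997 0.1512 0.108 ] [0.5798 0.1725 0.125 ] [0.4554 0.1391 0.0695]
0.0828836533943817 14.891340864193193
0.0459227612410229 15.27700402648276
0.12880574521348023 15.028839393884171
[array([0.4237, 0.116 , 0.052 ]), array([0.418 , 0.1714, 0.052 ]), array([0.5375, 0.183 , 0.052 ]), array([0.5429, 0.1277, 0.052 ])]
rack yaw 5.605873876410963
[0.50622811 0.14125258 0.25127337] -164.20195580826422 [ 0.00202707 -0.00368218 -0.99999117]
```

arm_command:
  deltas:
    - [[-0.3,0.5,-1.0,0,0,-0.4],[-0.27,0.42,-2.0,0,0,-0.4],[0,0,-2.4,0,0,0],[0,0,-2.4,0,0,0],[0,0,-2.4,0,0,0],[0,0,-2.4,0,0,0],[0,0,-2.0,0,0,0],[0,0,-1.5,0,0,0],[0,0,-1.0,0,0,0],[0,0,0,0,0,0],[0,0,0,0,0,0],[0,0,0,0,0,0]]

```text
t: 2.15
tool_pos: [0.4972, 0.1587, 0.0811]
orientation: [-0.403, 3.114, 0.0]
force: [0.2, 0.4, -0.4]
opening: 0.0931
gripper_force: 0.0
```

```bash
cat > s.py <<'E'
from h import *
st=monitor.read_state();T=cv2.Rodrigues(st['orientation'])[0]
print(round(st['t'],2),'pos',(st['tool_pos']*1000).round(2),'yaw',np.degrees(np.arctan2(T[1,0],T[0,0])).round(2),'z',T[:,2].round(4),'F',st['force'].round(2),'M',st['wrist_torque'].round(3),'q',st['q'].round(2),st['opening'].round(4),round(float(st['gripper_force']),1))
E
python3 s.py
```

```text
Traceback (most recent call last):
  File "s.py", line 3, in <module>
    print(round(st['t'],2),'pos',(st['tool_pos']*1000).round(2),'yaw',np.degrees(np.arctan2(T[1,0],T[0,0])).round(2),'z',T[:,2].round(4),'F',st['force'].round(2),'M',st['wrist_torque'].round(3),'q',st['q'].round(2),st['opening'].round(4),round(float(st['gripper_force']),1))
                                                                                                                                                                                                                       ^^^^^^^^^^^^^^^^^^^
AttributeError: 'float' object has no attribute 'round'
```

```bash
sed -i "s/st\['opening'\].round(4)/round(float(st['opening']),4)/" s.py; python3 s.py
```

```text
2.15 pos [497.25 158.71  81.07] yaw -165.24 z [ 1.3e-03  3.0e-04 -1.0e+00] F [ 0.22  0.38 -0.38] M [ 0.085  0.045 -0.025] q [ 0.21  0.03  1.85  0.    1.26 -1.62] 0.0931 0.0
```

arm_command:
  deltas:
    - [[0.16,-0.4,0,0,0,0],[0.16,-0.4,0,0,0,0],[0,0,0,0,0,0],[0,0,0,0,0,0],[0,0,0,0,0,0]]

```text
t: 2.57
tool_pos: [0.5002, 0.1501, 0.0804]
orientation: [-0.403, 3.115, 0.0]
force: [0.0, 0.8, -0.1]
opening: 0.0928
gripper_force: 0.0
```

```bash
python3 s.py
```

```text
2.57 pos [500.19 150.09  80.37] yaw -165.27 z [ 5.e-04  1.e-04 -1.e+00] F [ 0.02  0.8  -0.08] M [0.065 0.009 0.07 ] q [ 0.19  0.03  1.85  0.    1.26 -1.63] 0.0928 0.0
```

arm_command:
  deltas:
    - [[0,0,0,0,0,0],[0,0,0,0,0,0],[0,0,0,0,0,0],[0,0,0,0,0,0],[0,0,0,0,0,0],[0,0,0,0,0,0],[0,0,0,0,0,0],[0,0,0,0,0,0]]
  gripper: -1
  squeeze: 30

```text
t: 3.23
tool_pos: [0.4999, 0.1502, 0.08]
orientation: [-0.403, 3.116, -0.0]
force: [-0.9, -0.1, 0.1]
opening: 0.0439
gripper_force: 0.0
```

```bash
python3 s.py
```

```text
3.23 pos [499.91 150.25  80.02] yaw -165.25 z [ 0. -0. -1.] F [-0.94 -0.07  0.09] M [-0.024  0.002 -0.011] q [ 0.19  0.03  1.85 -0.    1.26 -1.63] 0.0439 0.0
```

arm_command:
  deltas:
    - [[0,0,0,0,0,0],[0,0,0,0,0,0],[0,0,0,0,0,0],[0,0,0,0,0,0],[0,0,0,0,0,0],[0,0,0,0,0,0]]

```text
t: 3.73
tool_pos: [0.5, 0.1501, 0.08]
orientation: [-0.403, 3.116, -0.0]
force: [0.6, -1.0, 0.4]
opening: 0.0242
gripper_force: 30.0
```

```bash
python3 s.py
```

```text
3.73 pos [499.96 150.14  80.04] yaw -165.25 z [ 1.e-04 -1.e-04 -1.e+00] F [ 0.55 -0.95  0.37] M [-0.052 -0.038  0.019] q [ 0.19  0.03  1.85 -0.    1.26 -1.63] 0.0242 30.0
```

arm_command:
  deltas:
    - [[0,0,0.5,0,0,0],[0,0,1.5,0,0,0],[0,0,2.5,0,0,0],[0,0,3.5,0,0,0],[0,0,3.5,0,0,0],[0,0,3.5,0,0,0],[0,0,3.5,0,0,0],[0,0,2.0,0,0,0],[0,0,1.5,0,0,0],[0,0,0,0,0,0],[0,0,0,0,0,0]]

```text
t: 4.65
tool_pos: [0.4999, 0.1503, 0.2999]
orientation: [-0.403, 3.115, 0.0]
force: [-0.8, 0.2, -7.4]
opening: 0.0235
gripper_force: 30.0
```

```bash
python3 s.py
```

```text
4.65 pos [499.91 150.3  299.87] yaw -165.24 z [ 2.e-04  1.e-04 -1.e+00] F [-0.77  0.16 -7.39] M [0.04  0.059 0.042] q [ 0.19 -0.1   1.58  0.    1.67 -1.63] 0.0235 30.0
```

arm_command:
  deltas:
    - [[0.5,-1.4,0,0,0,0],[1.0,-2.8,0,0,0,0],[1.3,-3.6,0,0,0,0],[1.3,-3.6,0,0,0,0],[1.3,-3.6,0,0,0,0],[1.3,-3.6,0,0,0,0],[1.3,-3.6,0,0,0,0],[1.0,-2.8,0,0,0,0],[0.7,-1.9,0,0,0,0],[0.3,-0.9,0,0,0,0],[0,0,0,0,0,0],[0,0,0,0,0,0]]

```text
t: 5.65
tool_pos: [0.5991, -0.1272, 0.2978]
orientation: [0.402, -3.113, -0.003]
force: [-1.3, 1.4, -6.3]
opening: 0.0238
gripper_force: 30.0
```

arm_command:
  deltas:
    - [[0,0,0,0,0,0],[0,0,0,0,0,0],[0,0,0,0,0,0],[0,0,0,0,0,0]]

```text
t: 5.98
tool_pos: [0.5999, -0.1268, 0.3003]
orientation: [-0.405, 3.115, -0.0]
force: [-0.6, -0.5, -5.8]
opening: 0.0241
gripper_force: 30.0
```

```bash
python3 s.py
python3 - <<'E'
from h import *
m,im=snap('wrist','w2')
cv2.imwrite('pics/w2b.png',cv2.resize(im,(800,600),interpolation=cv2.INTER_CUBIC))
for p in ([.5495,-.1275,.18],[.721,-.13,.1]): print(proj(m,p)*800/560)
E
python3 s.py
```

```text
5.98 pos [ 599.89 -126.79  300.35] yaw -165.17 z [ 4.e-04 -1.e-04 -1.e+00] F [-0.57 -0.52 -5.76] M [ 0.05   0.022 -0.04 ] q [-0.29  0.15  1.32  0.    1.67 -2.12] 0.0241 30.0
[[410.6752478  193.62660914]]
[[343.34683967 403.46720986]]
6.03 pos [ 599.95 -126.97  300.38] yaw -165.18 z [ 5.e-04 -1.e-04 -1.e+00] F [ 0.11 -0.17 -6.04] M [ 0.05   0.054 -0.025] q [-0.29  0.15  1.32  0.    1.67 -2.12] 0.0236 30.0
```

View pics/w2b.png

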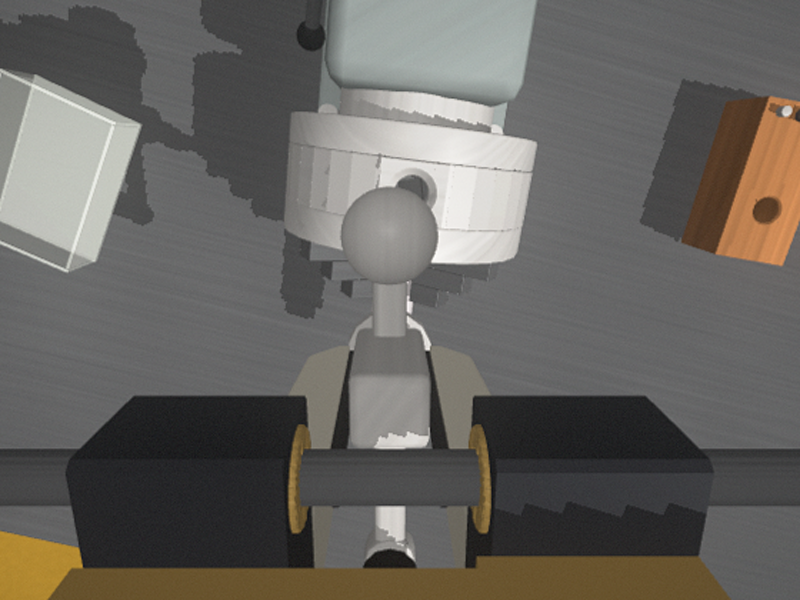

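Run:
```python
from h import *
m=load('w2');a=load('w2')['im']
f=lambda x,y:cv2.resize(a[y:y+60,x:x+80],None,fx=5,fy=5,interpolation=cv2.INTER_CUBIC)
cv2.imwrite('pics/c2.png',np.hstack([f(255,100),f(480,115)]))
print(proj(m,[[.5,.1501,.052],[.5495,-.1275,.18]]))
```

```text
[[535.52546787 145.94149331]
 [287.47267346 135.5386264 ]]
```

View pics/c2.png

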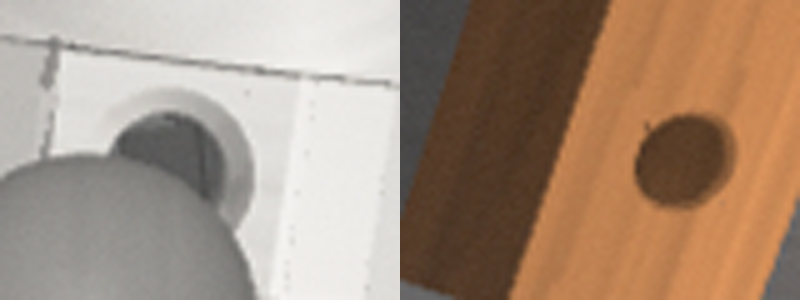

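arm_command:
  deltas:
    - [[-1.2,0,0,0,0,0],[-1.6,0,0,0,0,0],[-1.4,0,0,0,0,0],[-0.72,0,0,0,0,0],[-0.3,0,-0.6,0,0,0],[0,0,-1.2,0,0,0],[0,0,-1.2,0,0,0],[0,0,-1.0,0,0,0],[0,0,-0.6,0,0,0],[0,0,-0.4,0,0,0],[0,0,0,0,0,0],[0,0,0,0,0,0]]

```text
t: 7.03
tool_pos: [0.5478, -0.1277, 0.2498]
orientation: [0.403, -3.115, -0.0]
force: [-0.5, -0.2, -5.7]
opening: 0.0238
gripper_force: 30.0
```

```bash
python3 s.py
```

```text
7.03 pos [ 547.8  -127.74  249.81] yaw -165.24 z [-4.e-04  1.e-04 -1.e+00] F [-0.5  -0.24 -5.72] M [0.079 0.019 0.047] q [-0.32  0.02  1.55 -0.    1.57 -2.15] 0.0238 30.0
```

arm_command:
  deltas:
    - [[0,0,-0.15,0,0,0],[0,0,-0.15,0,0,0],[0,0,-0.15,0,0,0],[0,0,-0.15,0,0,0],[0,0,0,0,0,0],[0,0,0,0,0,0]]

```text
t: 7.53
tool_pos: [0.5477, -0.1277, 0.244]
orientation: [0.403, -3.115, -0.0]
force: [-0.0, -0.1, -5.9]
opening: 0.0236
gripper_force: 30.0
```

```bash
python3 s.py
```

```text
7.53 pos [ 547.67 -127.74  243.96] yaw -165.25 z [-1.e-04  1.e-04 -1.e+00] F [-0.04 -0.13 -5.93] M [ 0.091  0.011 -0.053] q [-0.32  0.02  1.56  0.    1.56 -2.15] 0.0236 30.0
```

arm_command:
  deltas:
    - [[0,0,-0.1,0,0,0],[0,0,-0.1,0,0,0],[0,0,-0.1,0,0,0],[0,0,-0.1,0,0,0],[0,0,0,0,0,0],[0,0,0,0,0,0]]

```text
t: 8.03
tool_pos: [0.5476, -0.1278, 0.2399]
orientation: [0.403, -3.115, -0.0]
force: [0.2, -0.4, -5.6]
opening: 0.0238
gripper_force: 30.0
```

```bash
python3 s.py
```

```text
8.03 pos [ 547.63 -127.76  239.86] yaw -165.25 z [-3.e-04  1.e-04 -1.e+00] F [ 0.24 -0.36 -5.62] M [ 0.042  0.042 -0.012] q [-0.32  0.02  1.56  0.    1.56 -2.15] 0.0238 30.0
```

arm_command:
  deltas:
    - [[0,0,-0.1,0,0,0],[0,0,-0.1,0,0,0],[0,0,-0.1,0,0,0],[0,0,0,0,0,0],[0,0,0,0,0,0]]

```text
t: 8.45
tool_pos: [0.5476, -0.1278, 0.2369]
orientation: [0.403, -3.115, -0.0]
force: [-0.2, 0.2, -5.9]
opening: 0.0238
gripper_force: 30.0
```

```bash
python3 s.py
```

```text
8.45 pos [ 547.62 -127.82  236.88] yaw -165.25 z [-3.e-04 -0.e+00 -1.e+00] F [-0.23  0.17 -5.93] M [0.009 0.073 0.009] q [-0.32  0.02  1.57 -0.    1.55 -2.15] 0.0238 30.0
```

arm_command:
  deltas:
    - [[0,0,-0.08,0,0,0],[0,0,-0.08,0,0,0],[0,0,-0.08,0,0,0],[0,0,0,0,0,0],[0,0,0,0,0,0]]

```text
t: 8.87
tool_pos: [0.5476, -0.1281, 0.2346]
orientation: [0.403, -3.115, 0.001]
force: [-1.9, -2.0, -5.3]
opening: 0.0239
gripper_force: 30.0
```

```bash
python3 s.py
```

```text
8.87 pos [ 547.58 -128.05  234.56] yaw -165.26 z [-3.e-04 -5.e-04 -1.e+00] F [-1.92 -2.01 -5.3 ] M [-0.389  0.259  0.037] q [-0.32  0.02  1.57 -0.    1.55 -2.15] 0.0239 30.0
```

arm_command:
  deltas:
    - [[-0.03,-0.03,-0.04,0,0,0],[0,0,0,0,0,-3],[0,0,0,0,0,-3],[0,0,0,0,0,-3],[0,0,0,0,0,0]]

```text
t: 9.28
tool_pos: [0.5473, -0.128, 0.234]
orientation: [0.154, -3.138, -0.0]
force: [-0.4, -0.2, -5.3]
opening: 0.0237
gripper_force: 30.0
```

```bash
python3 s.py
```

```text
9.28 pos [ 547.32 -127.99  234.03] yaw -174.38 z [-3.e-04  2.e-04 -1.e+00] F [-0.43 -0.24 -5.33] M [-0.122  0.232  0.113] q [-0.32  0.02  1.57  0.    1.55 -1.99] 0.0237 30.0
```

arm_command:
  deltas:
    - [[0,0,-0.07,0,0,0],[0,0,-0.07,0,0,0],[0,0,0,0,0,0],[0,0,0,0,0,0]]

```text
t: 9.62
tool_pos: [0.5476, -0.1281, 0.2337]
orientation: [-0.159, 3.137, -0.0]
force: [-4.1, 1.1, 3.7]
opening: 0.0239
gripper_force: 30.0
```

```bash
python3 s.py
```

```text
9.62 pos [ 547.57 -128.08  233.69] yaw -174.2 z [ 8.e-04 -2.e-04 -1.e+00] F [-4.06  1.09  3.72] M [0.142 0.977 0.134] q [-0.32  0.02  1.57  0.    1.54 -1.99] 0.0239 30.0
```

arm_command:
  deltas:
    - [[0,0,0.04,0,0,-2],[0,0,0,0,0,-3],[0,0,0,0,0,-3],[0,0,0,0,0,-3],[0,0,0,0,0,0]]

```text
t: 10.03
tool_pos: [0.5476, -0.1277, 0.2337]
orientation: [0.146, 3.138, 0.001]
force: [-2.9, 2.0, 3.2]
opening: 0.024
gripper_force: 30.0
```

```bash
python3 s.py
```

```text
10.03 pos [ 547.56 -127.73  233.68] yaw 174.66 z [ 5.e-04  4.e-04 -1.e+00] F [-2.93  2.04  3.2 ] M [0.442 0.78  0.103] q [-0.32  0.02  1.57  0.    1.54 -1.8 ] 0.024 30.0
```

arm_command:
  deltas:
    - [[-0.03,0.02,0,0,0,-3],[0,0,0,0,0,-3],[0,0,0,0,0,-3],[0,0,0,0,0,-3],[0,0,0,0,0,0]]

```text
t: 10.45
tool_pos: [0.5475, -0.1274, 0.2337]
orientation: [0.471, 3.105, 0.001]
force: [-1.9, 2.7, 3.5]
opening: 0.024
gripper_force: 30.0
```

```bash
python3 s.py
```

```text
10.45 pos [ 547.52 -127.37  233.67] yaw 162.75 z [ 1.1e-03  7.0e-04 -1.0e+00] F [-1.94  2.66  3.49] M [0.739 0.517 0.14 ] q [-0.32  0.02  1.58  0.    1.54 -1.59] 0.024 30.0
```

arm_command:
  deltas:
    - [[-0.02,0.03,0,0,0,-3],[0,0,0,0,0,-3],[0,0,0,0,0,-3],[0,0,0,0,0,-3],[0,0,0,0,0,0]]

```text
t: 10.87
tool_pos: [0.5476, -0.127, 0.2337]
orientation: [0.791, 3.039, 0.002]
force: [-0.6, 3.4, 2.5]
opening: 0.0239
gripper_force: 30.0
```

```bash
python3 s.py
```

```text
10.87 pos [ 547.57 -127.03  233.69] yaw 150.82 z [ 1.6e-03  7.0e-04 -1.0e+00] F [-0.56  3.45  2.51] M [0.908 0.056 0.115] q [-0.32  0.02  1.58  0.    1.54 -1.38] 0.0239 30.0
```

arm_command:
  deltas:
    - [[0.0,0.03,0,0,0,-3],[0,0,0,0,0,-3],[0,0,0,0,0,-3],[0,0,0,0,0,-3],[0,0,0,0,0,0]]

```text
t: 11.28
tool_pos: [0.5477, -0.1267, 0.2337]
orientation: [1.103, 2.94, 0.002]
force: [1.8, 4.5, 2.3]
opening: 0.024
gripper_force: 30.0
```

```bash
python3 s.py
```

```text
11.28 pos [ 547.7  -126.67  233.67] yaw 138.86 z [ 1.9e-03  8.0e-04 -1.0e+00] F [1.75 4.53 2.26] M [ 1.162 -0.361  0.121] q [-0.32  0.02  1.58  0.    1.54 -1.17] 0.024 30.0
```

arm_command:
  deltas:
    - [[0.02,0.06,0,0,0,-3],[0,0,0,0,0,-3],[0,0,0,0,0,-3],[0,0,0,0,0,-3],[0,0,0,0,0,0]]

```text
t: 11.7
tool_pos: [0.548, -0.1263, 0.2337]
orientation: [1.404, 2.809, 0.002]
force: [1.5, 4.2, 1.5]
opening: 0.0238
gripper_force: 30.0
```

```bash
python3 s.py
```

```text
11.7 pos [ 547.98 -126.31  233.71] yaw 126.88 z [ 2.1e-03  4.0e-04 -1.0e+00] F [1.51 4.16 1.5 ] M [ 1.086 -0.694  0.142] q [-0.32  0.02  1.58  0.    1.54 -0.96] 0.0238 30.0
```

arm_command:
  deltas:
    - [[0.02,0.05,0,0,0,2],[0,0,0,0,0,2],[0,0,0,0,0,2],[0,0,0,0,0,2],[0,0,0,0,0,0],[0,0,0,0,0,0]]

```text
t: 12.2
tool_pos: [0.5476, -0.1263, 0.2328]
orientation: [1.205, 2.901, 0.0]
force: [3.8, 1.6, -3.6]
opening: 0.024
gripper_force: 30.0
```

```bash
python3 s.py
```

```text
12.2 pos [ 547.56 -126.27  232.85] yaw 134.87 z [ 4.e-04 -1.e-04 -1.e+00] F [ 3.83  1.63 -3.58] M [ 0.499 -0.954  0.046] q [-0.32  0.02  1.58  0.    1.54 -1.1 ] 0.024 30.0
```

arm_command:
  deltas:
    - [[0.04,0.02,0,0,0,0],[0,0,-0.08,0,0,0],[0,0,-0.08,0,0,0],[0,0,0,0,0,0],[0,0,0,0,0,0]]

```text
t: 12.62
tool_pos: [0.5477, -0.1261, 0.2316]
orientation: [1.208, 2.9, -0.0]
force: [2.7, 1.2, -2.3]
opening: 0.0237
gripper_force: 30.0
```

```bash
python3 s.py
```

```text
12.62 pos [ 547.7  -126.11  231.58] yaw 134.75 z [-0.e+00 -2.e-04 -1.e+00] F [ 2.66  1.18 -2.25] M [ 0.183 -0.651  0.059] q [-0.32  0.02  1.58 -0.    1.54 -1.1 ] 0.0237 30.0
```

Going in. Follow the lateral force and continue.

arm_command:
  deltas:
    - [[0.04,0.01,-0.05,0,0,0],[0,0,-0.1,0,0,0],[0,0,-0.1,0,0,0],[0,0,0,0,0,0],[0,0,0,0,0,0]]

```text
t: 13.03
tool_pos: [0.548, -0.1261, 0.2292]
orientation: [-1.209, -2.9, 0.001]
force: [-1.2, -0.7, 0.4]
opening: 0.0238
gripper_force: 30.0
```

```bash
python3 s.py
```

```text
13.03 pos [ 548.01 -126.07  229.22] yaw 134.75 z [-2.e-04 -3.e-04 -1.e+00] F [-1.16 -0.74  0.37] M [-0.169  0.05   0.04 ] q [-0.32  0.02  1.58 -0.    1.54 -1.1 ] 0.0238 30.0
```

arm_command:
  deltas:
    - [[-0.01,-0.01,-0.05,0,0,0],[0,0,-0.08,0,0,0],[0,0,0,0,0,0],[0,0,0,0,0,0]]

```text
t: 13.37
tool_pos: [0.548, -0.1261, 0.2281]
orientation: [1.208, 2.9, -0.0]
force: [-1.1, -0.7, 3.4]
opening: 0.0237
gripper_force: 30.0
```

```bash
python3 s.py
```

```text
13.37 pos [ 548.04 -126.1   228.08] yaw 134.75 z [ 2.e-04 -3.e-04 -1.e+00] F [-1.06 -0.72  3.44] M [-0.162  0.341  0.059] q [-0.32  0.02  1.58 -0.    1.53 -1.1 ] 0.0237 30.0
```

arm_command:
  deltas:
    - [[-0.01,-0.01,0,0,0,1.5],[0,0,0,0,0,1.5],[0,0,0,0,0,-1.5],[0,0,-0.05,0,0,0],[0,0,0,0,0,0]]

```text
t: 13.78
tool_pos: [0.5478, -0.1261, 0.2267]
orientation: [-1.17, -2.915, 0.0]
force: [1.5, -1.5, -3.7]
opening: 0.0238
gripper_force: 30.0
```

```bash
python3 s.py
```

```text
13.78 pos [ 547.83 -126.05  226.66] yaw 136.28 z [-6.e-04  1.e-04 -1.e+00] F [ 1.48 -1.53 -3.71] M [-0.241 -0.421  0.069] q [-0.32  0.03  1.58 -0.    1.53 -1.12] 0.0238 30.0
```

arm_command:
  deltas:
    - [[0,0,-0.05,0,0,0.7],[0,0,-0.05,0,0,0],[0,0,-0.03,0,0,0],[0,0,0,0,0,0]]

```text
t: 14.12
tool_pos: [0.5478, -0.1261, 0.2261]
orientation: [-1.152, -2.922, 0.0]
force: [0.7, -1.5, -1.5]
opening: 0.0239
gripper_force: 30.0
```

```bash
python3 s.py
```

```text
14.12 pos [ 547.85 -126.1   226.09] yaw 136.96 z [-1.e-04 -0.e+00 -1.e+00] F [ 0.66 -1.49 -1.47] M [-0.265 -0.018  0.013] q [-0.32  0.03  1.59 -0.    1.53 -1.14] 0.0239 30.0
```

arm_command:
  deltas:
    - [[0,0,-0.04,0,0,0],[0,0,-0.04,0,0,0],[0,0,0,0,0,0],[0,0,0,0,0,0]]

```text
t: 14.45
tool_pos: [0.548, -0.1262, 0.226]
orientation: [1.152, 2.922, -0.0]
force: [-2.2, -0.0, 6.1]
opening: 0.0239
gripper_force: 30.0
```

```bash
python3 s.py
```

```text
14.45 pos [ 547.99 -126.18  225.96] yaw 136.95 z [ 5.e-04 -3.e-04 -1.e+00] F [-2.25 -0.04  6.1 ] M [-0.083  0.491  0.009] q [-0.32  0.03  1.59 -0.    1.53 -1.14] 0.0239 30.0
```

arm_command:
  deltas:
    - [[0.01,0.01,0.07,0,0,-4],[0.02,0.015,0,0,0,-7],[0.021,0.012,0,0,0,-7],[0.022,0.009,0,0,0,-7],[0.024,0.006,0,0,0,-7],[0.024,0.004,0,0,0,-7],[0.024,0,0,0,0,-7],[0.024,-0.003,0,0,0,-7],[0.024,-0.006,0,0,0,-7],[0.023,-0.009,0,0,0,-7],[0.022,-0.011,0,0,0,-7],[0,0,0,0,0,0]]

```text
t: 15.45
tool_pos: [0.5507, -0.1258, 0.226]
orientation: [2.684, 1.632, 0.001]
force: [0.8, -0.8, 1.3]
opening: 0.0241
gripper_force: 30.0
```

```bash
python3 s.py
```

```text
15.45 pos [ 550.68 -125.77  226.04] yaw 62.61 z [ 9.e-04 -0.e+00 -1.e+00] F [ 0.82 -0.83  1.29] M [-0.192 -0.225 -0.001] q [-0.32  0.03  1.58  0.    1.53  0.16] 0.0241 30.0
```

arm_command:
  deltas:
    - [[0.021,-0.013,0.02,0,0,-7],[0.019,-0.015,0,0,0,-7],[0.017,-0.017,0,0,0,-7],[0.015,-0.019,0,0,0,-7],[0.013,-0.021,0,0,0,-7],[0.01,-0.022,0,0,0,-7],[0,0,0,0,0,0]]

```text
t: 16.03
tool_pos: [0.5516, -0.127, 0.226]
orientation: [3.089, 0.568, 0.001]
force: [3.0, -2.4, -1.0]
opening: 0.0236
gripper_force: 30.0
```

```bash
python3 s.py
```

```text
16.03 pos [ 551.62 -127.05  226.04] yaw 20.85 z [ 8.e-04 -3.e-04 -1.e+00] F [ 2.97 -2.39 -1.  ] M [-0.434 -0.471  0.058] q [-0.32  0.03  1.58 -0.    1.53  0.89] 0.0236 30.0
```

arm_command:
  deltas:
    - [[0.03,-0.03,0,0,0,-3],[0.003,-0.01,0,0,0,-3],[0.002,-0.01,0,0,0,-3],[0.002,-0.01,0,0,0,-3],[0.001,-0.01,0,0,0,-3],[0,-0.01,0,0,0,-3],[0,-0.01,0,0,0,-3],[0,0,0,0,0,0]]
  squeeze: 20

```text
t: 16.7
tool_pos: [0.5518, -0.1279, 0.226]
orientation: [3.141, 0.006, 0.0]
force: [2.1, -0.7, -1.3]
opening: 0.0237
gripper_force: 20.0
```

```bash
python3 s.py
```

```text
16.7 pos [ 551.77 -127.86  226.02] yaw 0.21 z [ 3.e-04 -2.e-04 -1.e+00] F [ 2.12 -0.73 -1.32] M [-0.441 -0.37   0.106] q [-0.32  0.04  1.57 -0.    1.53  1.25] 0.0237 20.0
```

arm_command:
  deltas:
    - [[0.01,-0.01,0,0,0,-3],[0,-0.01,0,0,0,-3],[-0.001,-0.01,0,0,0,-3],[-0.001,-0.01,0,0,0,-3],[-0.002,-0.01,0,0,0,-3],[-0.002,-0.01,0,0,0,-3],[-0.003,-0.01,0,0,0,-3],[-0.004,-0.01,0,0,0,-3],[0,0,0,0,0,0]]

```text
t: 17.45
tool_pos: [0.5516, -0.1287, 0.226]
orientation: [3.074, -0.648, 0.0]
force: [1.5, -1.5, -0.2]
opening: 0.0241
gripper_force: 20.0
```

```bash
python3 s.py
```

```text
17.45 pos [ 551.61 -128.73  226.04] yaw -23.82 z [ 0.e+00 -3.e-04 -1.e+00] F [ 1.47 -1.54 -0.2 ] M [-0.473 -0.296  0.078] q [-0.32  0.04  1.57 -0.    1.53  1.67] 0.0241 20.0
```

arm_command:
  deltas:
    - [[0.005,-0.015,0,0,0,-3],[-0.005,-0.009,0,0,0,-3],[-0.005,-0.009,0,0,0,-3],[-0.006,-0.009,0,0,0,-3],[-0.006,-0.008,0,0,0,-3],[-0.007,-0.008,0,0,0,-3],[-0.007,-0.008,0,0,0,-3],[-0.007,-0.007,0,0,0,-3],[-0.008,-0.007,0,0,0,-3],[-0.008,-0.006,0,0,0,-3],[0,0,0,0,0,0]]

```text
t: 18.37
tool_pos: [0.5509, -0.1296, 0.226]
orientation: [2.801, -1.422, -0.0]
force: [0.4, -2.6, 0.1]
opening: 0.0235
gripper_force: 20.0
```

```bash
python3 s.py
```

```text
18.37 pos [ 550.92 -129.64  226.03] yaw -53.84 z [-3.e-04 -3.e-04 -1.e+00] F [ 0.38 -2.55  0.07] M [-0.558 -0.069  0.102] q [-0.32  0.04  1.57 -0.    1.53  2.19] 0.0235 20.0
```

arm_command:
  deltas:
    - [[-0.008,-0.02,0,0,0,-3],[-0.009,-0.005,0,0,0,-3],[-0.009,-0.005,0,0,0,-3],[-0.009,-0.005,0,0,0,-3],[-0.01,-0.004,0,0,0,-3],[-0.01,-0.004,0,0,0,-3],[-0.01,-0.003,0,0,0,-3],[0,0,0,0,0,0],[0,0,0,0,0,0]]

```text
t: 19.12
tool_pos: [0.5502, -0.13, 0.2261]
orientation: [2.497, -1.906, -0.0]
force: [-0.3, -1.8, -0.7]
opening: 0.0237
gripper_force: 20.0
```

```bash
python3 s.py
```

```text
19.12 pos [ 550.23 -130.    226.06] yaw -74.73 z [-4.e-04 -1.e-04 -1.e+00] F [-0.25 -1.85 -0.69] M [-0.515  0.151  0.08 ] q [-0.32  0.03  1.58 -0.    1.53  2.55] 0.0237 20.0
```

arm_command:
  deltas:
    - [[0,0,0,0,0,0],[0,0,0,0,0,0],[0,0,0,0,0,0],[0,0,0,0,0,0],[-0.06,0.19,0,0,0,3],[0,0,0,0,0,6],[0,0,0,0,0,7],[0,0,0,0,0,7],[0,0,0,0,0,7],[0,0,0,0,0,7],[0,0,0,0,0,7],[0,0,0,0,0,7]]
  gripper: -0.03

```text
t: 20.12
tool_pos: [0.5498, -0.1278, 0.2261]
orientation: [-3.075, 0.644, 0.0]
force: [0.7, 0.1, 0.2]
opening: 0.0449
gripper_force: 0.0
```

arm_command:
  deltas:
    - [[0,0,0,0,0,7],[0,0,0,0,0,7],[0,0,0,0,0,7],[0,0,0,0,0,7],[0,0,0,0,0,7],[0,0,0,0,0,7],[0,0,0,0,0,7],[0,0,0,0,0,7],[0,0,0,0,0,7],[0,0,0,0,0,7],[0,0,0,0,0,7],[0,0,0,0,0,7]]

```text
t: 21.12
tool_pos: [0.5498, -0.1278, 0.2261]
orientation: [-2.716, -1.579, -0.0]
force: [0.3, -0.2, 0.1]
opening: 0.0448
gripper_force: 0.0
```

arm_command:
  deltas:
    - [[0,0,0,0,0,7],[0,0,0,0,0,7],[0,0,0,0,0,7],[0,0,0,0,0,7],[0,0,0,0,0,7],[0,0,0,0,0,7],[0,0,0,0,0,3],[0,0,0,0,0,0],[0,0,0,0,0,0]]

```text
t: 21.87
tool_pos: [0.5498, -0.1279, 0.2261]
orientation: [-1.915, -2.49, -0.0]
force: [-0.9, 0.6, -0.1]
opening: 0.0451
gripper_force: 0.0
```

```bash
python3 s.py
```

```text
21.87 pos [ 549.79 -127.88  226.11] yaw 104.86 z [-1.e-04  2.e-04 -1.e+00] F [-0.87  0.62 -0.07] M [-0.072  0.018  0.013] q [-0.32  0.03  1.58  0.    1.53 -0.58] 0.0451 0.0
```

arm_command:
  deltas:
    - [[0,0,0,0,0,0],[0,0,0,0,0,0],[0,0,0,0,0,0],[0,0,0,0,0,0],[0,0,0,0,0,0],[0,0,0,0,0,-2],[0,0,0,0,0,-3],[0,0,0,0,0,-3],[0,0,0,0,0,-3],[0,0,0,0,0,-3],[0,0,0,0,0,0]]
  gripper: -1
  squeeze: 20

```text
t: 22.78
tool_pos: [0.5497, -0.128, 0.2261]
orientation: [-2.206, -2.237, 0.0]
force: [-0.1, -0.3, 0.8]
opening: 0.024
gripper_force: 19.9
```

```bash
python3 s.py
```

```text
22.78 pos [ 549.71 -128.01  226.1 ] yaw 90.8 z [-2.e-04  0.e+00 -1.e+00] F [-0.11 -0.27  0.83] M [-0.038  0.151  0.103] q [-0.32  0.03  1.58 -0.    1.53 -0.33] 0.024 19.9
```

arm_command:
  deltas:
    - [[0,0,0,0,0,-3],[0,0,0,0,0,-3],[0,0,0,0,0,-3],[0,0,0,0,0,-3],[0,0,0,0,0,-3],[0,0,0,0,0,-3],[0,0,0,0,0,-3],[0,0,0,0,0,-3],[0,0,0,0,0,0]]

```text
t: 23.53
tool_pos: [0.5498, -0.1281, 0.2262]
orientation: [2.62, 1.732, -0.0]
force: [-0.5, -1.1, 1.5]
opening: 0.0248
gripper_force: 21.2
```

```bash
python3 s.py
```

```text
23.53 pos [ 549.83 -128.09  226.21] yaw 66.94 z [ 0.e+00 -3.e-04 -1.e+00] F [-0.54 -1.13  1.46] M [-0.162  0.22   0.583] q [-0.32  0.03  1.58 -0.    1.53  0.08] 0.0248 21.2
```

arm_command:
  deltas:
    - [[0,0,0,0,0,2],[0,0,0,0,0,0],[0,0,0,0,0,0]]

```text
t: 23.78
tool_pos: [0.5498, -0.1281, 0.2262]
orientation: [2.588, 1.78, -0.0]
force: [0.3, -1.0, 1.6]
opening: 0.0247
gripper_force: 20.4
```

```bash
python3 s.py
```

```text
23.78 pos [ 549.81 -128.07  226.18] yaw 69.03 z [ 0.e+00 -2.e-04 -1.e+00] F [ 0.28 -1.05  1.59] M [-0.199  0.215  0.415] q [-0.32  0.03  1.58 -0.    1.53  0.05] 0.0247 20.4
```

arm_command:
  deltas:
    - [[0,0,0,0,0,2],[0,0,0,0,0,2],[0,0,0,0,0,2],[0,0,0,0,0,0],[0,0,0,0,0,0]]

```text
t: 24.2
tool_pos: [0.5498, -0.128, 0.2262]
orientation: [2.494, 1.91, 0.0]
force: [-0.5, -0.4, 0.8]
opening: 0.0242
gripper_force: 19.5
```

```bash
python3 s.py
```

```text
24.2 pos [ 549.83 -128.03  226.18] yaw 74.89 z [ 1.e-04 -0.e+00 -1.e+00] F [-0.55 -0.41  0.76] M [-0.237  0.185  0.05 ] q [-0.32  0.03  1.58  0.    1.53 -0.06] 0.0242 19.5
```

arm_command:
  deltas:
    - [[0,0,0,0,0,2],[0,0,0,0,0,0],[0,0,0.2,0,0,0],[0,0,0.3,0,0,0],[0,0,0.4,0,0,0],[0,0,0,0,0,0]]
  squeeze: 30

```text
t: 24.7
tool_pos: [0.5492, -0.1281, 0.2333]
orientation: [-2.459, -1.951, 0.003]
force: [1.2, -1.5, -11.8]
opening: 0.0247
gripper_force: 29.5
```

```bash
python3 s.py
```

```text
24.7 pos [ 549.21 -128.06  233.29] yaw 76.86 z [-2.5e-03  5.0e-04 -1.0e+00] F [  1.22  -1.48 -11.76] M [-0.579 -0.432  0.078] q [-0.32  0.03  1.57 -0.    1.55 -0.09] 0.0247 29.5
```

arm_command:
  deltas:
    - [[0,0,0,0,0,1.5],[0,0,0.2,0,0,0],[0,0,0.3,0,0,0],[0,0,0,0,0,0],[0,0,0,0,0,0]]

```text
t: 25.12
tool_pos: [0.5499, -0.1278, 0.2407]
orientation: [2.434, 1.986, 0.001]
force: [-0.5, 0.6, -5.9]
opening: 0.0239
gripper_force: 29.4
```

```bash
python3 s.py
```

```text
25.12 pos [ 549.94 -127.8   240.72] yaw 78.42 z [ 5.e-04  2.e-04 -1.e+00] F [-0.46  0.62 -5.92] M [-0.027  0.086 -0.066] q [-0.32  0.03  1.56  0.    1.56 -0.12] 0.0239 29.4
```

arm_command:
  deltas:
    - [[0,0,0.7,0,0,0],[0,0,1.3,0,0,0],[0,0,2.0,0,0,0],[0,0,1.5,0,0,0],[0,0,0.5,0,0,0],[0,0,0,0,0,0]]

```text
t: 25.62
tool_pos: [0.5509, -0.1283, 0.3034]
orientation: [2.431, 1.984, 0.004]
force: [0.4, 0.5, -6.1]
opening: 0.0238
gripper_force: 29.4
```

arm_command:
  deltas:
    - [[-0.24,1.4,0,0,0,-5],[-0.48,2.8,0,0,0,-6],[-0.6,3.5,0,0,0,-6.5],[-0.6,3.5,0,0,0,-6.5],[-0.6,3.5,0,0,0,-6.5],[-0.6,3.5,0,0,0,-6.5],[-0.6,3.5,0,0,0,-6.5],[-0.5,2.8,0,0,0,-6.5],[-0.36,2.0,0,0,0,-6],[-0.2,1.35,0,0,0,-5],[0,0,0,0,0,-2],[0,0,0,0,0,0]]

```text
t: 26.62
tool_pos: [0.5013, 0.1515, 0.2991]
orientation: [3.113, 0.423, -0.002]
force: [-0.8, -0.2, -6.9]
opening: 0.0241
gripper_force: 29.4
```

arm_command:
  deltas:
    - [[0,0,0,0,0,0],[0,0,0,0,0,0],[0,0,0,0,0,0],[0,0,0,0,0,0]]

```text
t: 26.95
tool_pos: [0.5021, 0.1499, 0.3]
orientation: [3.113, 0.422, -0.0]
force: [0.6, -0.1, -5.4]
opening: 0.024
gripper_force: 29.4
```

```bash
python3 s.py
python3 - <<'E'
from h import *
snap('side','sd2');snap('scene','sc2')
a=load('sd2')['im'];b=load('sc2')['im']
f=lambda im,x,y:cv2.resize(im[y:y+120,x:x+100],None,fx=4,fy=4,interpolation=cv2.INTER_CUBIC)
cv2.imwrite('pics/c3.png',np.hstack([f(a,155,130),f(b,305,120)]))
for n in('sd2','sc2'):
    m=load(n);print(n,proj(m,[[.502,.1507,.226],[.502,.1507,.052]]))
E
```

```text
26.95 pos [502.1  149.94 299.99] yaw 15.43 z [-2.e-04 -1.e-04 -1.e+00] F [ 0.6  -0.11 -5.38] M [-0.037  0.125  0.053] q [ 0.19 -0.1   1.57 -0.    1.67  1.49] 0.024 29.4
sd2 [[197.9790234  171.30767049]
 [201.76957313 225.67739738]]
sc2 [[357.00957915 147.97981491]
 [348.29848933 192.29837346]]
```

View pics/c3.png

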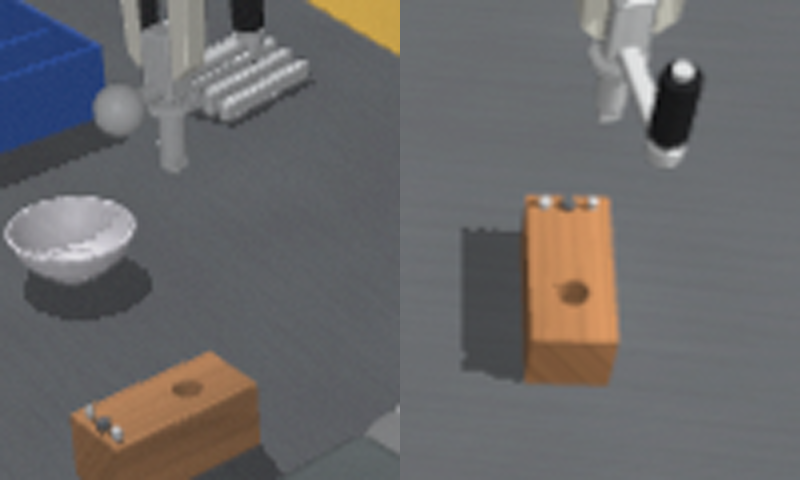

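arm_command:
  deltas:
    - [[0,0.07,-1.0,0,0,0],[0,0,-2.5,0,0,0],[0,0,-3.2,0,0,0],[0,0,-3.2,0,0,0],[0,0,-3.0,0,0,0],[0,0,-2.0,0,0,0],[0,0,-1.3,0,0,0],[0,0,-0.5,0,0,0],[0,0,-0.3,0,0,0],[0,0,0,0,0,0],[0,0,0,0,0,0]]

```text
t: 27.97
tool_pos: [0.5032, 0.1514, 0.1318]
orientation: [-3.113, -0.422, -0.004]
force: [0.1, 0.3, -5.6]
opening: 0.0239
gripper_force: 29.4
```

```bash
python3 s.py
```

```text
27.97 pos [503.17 151.42 131.79] yaw 15.45 z [ 2.6e-03  5.0e-04 -1.0e+00] F [ 0.06  0.32 -5.62] M [-0.034  0.143 -0.045] q [ 0.19 -0.02  1.8   0.    1.35  1.5 ] 0.0239 29.4
```

arm_command:
  deltas:
    - [[0,0,-0.15,0,0,0],[0,0,-0.15,0,0,0],[0,0,-0.2,0,0,0],[0,0,-0.2,0,0,0],[0,0,0,0,0,0],[0,0,0,0,0,0]]

```text
t: 28.47
tool_pos: [0.5018, 0.1512, 0.1229]
orientation: [3.113, 0.422, -0.001]
force: [-1.1, -0.1, -6.3]
opening: 0.024
gripper_force: 29.4
```

```bash
python3 s.py
```

```text
28.47 pos [501.81 151.16 122.88] yaw 15.45 z [-5.e-04 -1.e-04 -1.e+00] F [-1.1  -0.13 -6.26] M [-0.08   0.159 -0.046] q [ 0.19 -0.01  1.81 -0.    1.34  1.5 ] 0.024 29.4
```

arm_command:
  deltas:
    - [[0.02,-0.04,-0.2,0,0,0],[0,0,-0.2,0,0,0],[0,0,-0.2,0,0,0],[0,0,-0.2,0,0,0],[0,0,-0.2,0,0,0],[0,0,-0.15,0,0,0],[0,0,0,0,0,0],[0,0,0,0,0,0]]

```text
t: 29.13
tool_pos: [0.5018, 0.1507, 0.1112]
orientation: [3.113, 0.422, -0.001]
force: [-1.4, -0.8, -7.1]
opening: 0.024
gripper_force: 29.4
```

```bash
python3 s.py
```

```text
29.13 pos [501.84 150.7  111.22] yaw 15.45 z [-9.e-04 -2.e-04 -1.e+00] F [-1.39 -0.76 -7.11] M [-0.147  0.4   -0.024] q [ 0.19  0.    1.82 -0.    1.32  1.5 ] 0.024 29.4
```

Shank is in the hole. Continue down with a small shift along the force.

arm_command:
  deltas:
    - [[-0.03,-0.02,-0.3,0,0,0],[0,0,-0.4,0,0,0],[0,0,-0.4,0,0,0],[0,0,-0.4,0,0,0],[0,0,-0.3,0,0,0],[0,0,-0.2,0,0,0],[0,0,0,0,0,0],[0,0,0,0,0,0]]

```text
t: 29.8
tool_pos: [0.5018, 0.1506, 0.0914]
orientation: [3.113, 0.422, -0.001]
force: [-1.1, -1.1, -6.3]
opening: 0.0238
gripper_force: 29.4
```

```bash
python3 s.py
```

```text
29.8 pos [501.78 150.55  91.38] yaw 15.45 z [-4.e-04 -1.e-04 -1.e+00] F [-1.13 -1.12 -6.3 ] M [-0.122  0.427  0.056] q [ 0.19  0.03  1.84 -0.    1.28  1.49] 0.0238 29.4
```

arm_command:
  deltas:
    - [[0,0,-0.3,0,0,0],[0,0,-0.3,0,0,0],[0,0,-0.25,0,0,0],[0,0,-0.15,0,0,0],[0,0,-0.1,0,0,0],[0,0,-0.05,0,0,0],[0,0,0,0,0,0],[0,0,0,0,0,0]]

```text
t: 30.47
tool_pos: [0.5019, 0.1506, 0.0804]
orientation: [3.113, 0.422, 0.0]
force: [-3.9, -1.2, -1.1]
opening: 0.024
gripper_force: 29.5
```

```bash
python3 s.py
```

```text
30.47 pos [501.95 150.58  80.39] yaw 15.45 z [ 1.e-04 -1.e-04 -1.e+00] F [-3.9  -1.19 -1.13] M [-0.338  1.008 -0.014] q [ 0.19  0.04  1.85 -0.    1.26  1.49] 0.024 29.5
```

arm_command:
  deltas:
    - [[-0.04,-0.01,-0.03,0,0,0],[0,0,0,0,0,0],[0,0,0,0,0,0]]

```text
t: 30.72
tool_pos: [0.5019, 0.1506, 0.0804]
orientation: [-3.113, -0.422, -0.001]
force: [-4.1, -1.8, 2.6]
opening: 0.0241
gripper_force: 29.5
```

```bash
python3 s.py
```

```text
30.72 pos [501.92 150.56  80.37] yaw 15.45 z [ 9.e-04  2.e-04 -1.e+00] F [-4.06 -1.83  2.59] M [-0.316  0.937  0.004] q [ 0.19  0.04  1.85 -0.    1.26  1.49] 0.0241 29.5
```

arm_command:
  deltas:
    - [[0,0,0,0,0,0],[0,0,0,0,0,0],[0,0,0,0,0,0],[0,0,0,0,0,0],[0,0,0,0,0,0],[0,0,0,0,0,0],[0,0,0,0,0,0]]
  gripper: 0.1

```text
t: 31.3
tool_pos: [0.5016, 0.1505, 0.0799]
orientation: [-3.113, -0.422, -0.0]
force: [-0.3, -0.3, 0.3]
opening: 0.0509
gripper_force: 0.0
```

arm_command:
  deltas:
    - [[0,0,0.5,0,0,0],[0,0,1.5,0,0,0],[0,0,2.5,0,0,0],[0,0,3.5,0,0,0],[0,0,3.5,0,0,0],[0,0,3.0,0,0,0],[0,0,2.0,0,0,0],[0,0,1.0,0,0,0],[0,0,0,0,0,0],[0,0,0,0,0,0],[0,0,0,0,0,0]]

```text
t: 32.22
tool_pos: [0.5006, 0.1503, 0.2527]
orientation: [3.113, 0.422, -0.005]
force: [0.3, 0.8, -0.8]
opening: 0.0514
gripper_force: 0.0
```

```bash
python3 s.py
python3 - <<'E'
from h import *
snap('side','sd3');snap('scene','sc3')
a=load('sd3')['im'];b=load('sc3')['im']
f=lambda im,x,y:cv2.resize(im[y:y+120,x:x+100],None,fx=4,fy=4,interpolation=cv2.INTER_CUBIC)
cv2.imwrite('pics/c4.png',np.hstack([f(a,155,150),f(b,305,140)]))
E
```

```text
32.22 pos [500.62 150.29 252.7 ] yaw 15.45 z [-3.e-03 -6.e-04 -1.e+00] F [ 0.33  0.81 -0.85] M [ 0.028  0.197 -0.032] q [ 0.19 -0.09  1.65 -0.    1.58  1.49] 0.0514 0.0
```

View pics/c4.png

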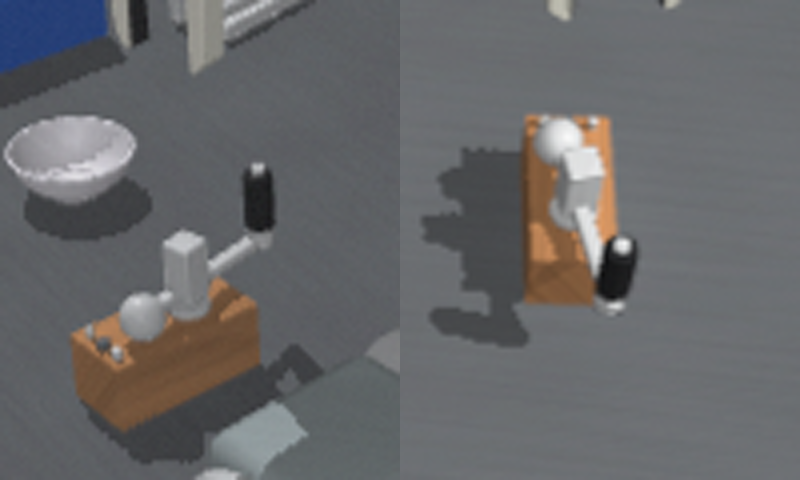

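The crank stands upright in its rack hole with the collar on the block. The bowl is undisturbed and the hand is clear.

arm_command:
  deltas:
    - [[0,0,0,0,0,0],[0,0,0,0,0,0],[0,0,0,0,0,0],[0,0,0,0,0,0]]

```text
t: 32.65
tool_pos: [0.5014, 0.1505, 0.2545]
orientation: [3.113, 0.422, -0.001]
force: [0.3, 0.3, 0.1]
opening: 0.051
gripper_force: 0.0
```

```bash
python3 -c "
from plant import ticket
print(ticket.close_job())"
```

```text
the job is handed in; nothing more can be done
None
```

The job is handed in at about 33 s: the crank was seated fully home, wound clockwise to the jaw stop, then pulled out and stood upright back in its rack, but torque at the stop briefly read 0.58 N m (about 7 N at the knob, above the 3–6 N firm range) before I eased it to 0.42 N m (about 5 N).

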